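# Refit the tongue-ended output spindle in the stirrer gearbox and clamp it

## Task

Put the stirrer gearbox's steel spindle back: take it from its stand, lower it tongue first into the upright sleeve, and feel round by turning it until the tongue finds the slot deep inside and the spindle drops fully home, its flange down on the sleeve. Then swing the clamp lever clockwise (seen from above) right round to its stop, so that its cam grips the spindle, and let go; leave the tape roll, the beaker and the pen where they are.

Things in the scene. Friction and masses are not known exactly. Their poses are not given: they have to be found in the camera images.
- gearbox: Grey gearbox, fixed to the desk: base 150 x 112 mm, block top at z 30 mm, short black motor (radius 25 mm, up to z 60 mm) at its +x side, reaching x = +123 mm. Origin: underside, on the axis of the upright steel sleeve (outer diameter 48 mm, bore 28 mm, from z 30 to 88 mm).
- sleeve_mouth (a point): Centre of the sleeve's mouth, at the top of the bore, 88 mm above the gearbox's underside; its axes are the gearbox's.
- hub_top (a point): On the sleeve's axis, 40 mm below the mouth: top of the hub in the bore, with a slot across it 10 mm wide, 18 mm deep. This point does not turn with the hub: the slot's direction is not measured, is anywhere within 1.25 rad either side of the gearbox's x axis and differs every time. The gears hold the hub stiffly (0.6 N m): a lightly pressed spindle does not drag it.
- spindle: Steel spindle, about 0.3 kg, 118 mm long, upright in the stand. Origin: centre of the tongue's end (lowest point), z up along it. From below: flat tongue 20 mm (along its x) by 8 mm (its y), 16 mm long; journal diameter 26 mm with a 4 mm chamfer, z 16 to 54.5; flange diameter 40 mm, 6 mm thick; neck diameter 18 mm; square head 24 x 24 mm, sides along x and y, z 70.5 to 114.5; a nub on top.
- flange_face (a point): Centre of the flange's underside, 54.5 mm above the tongue's end. Before the tongue finds the slot it rests on the hub with this face about 14.5 mm above the mouth, guided by the bore (it may be let go and regripped). With tongue and slot within about 0.1 rad (either way round, every half turn) it can drop until this face lies on the sleeve.
- spindle_grip (a point): Middle of the spindle's square head, on its axis, 92.5 mm above the tongue's end.
- stand: Grey plastic block 90 x 80 x 62 mm, fixed, with a 29 mm wide, 57 mm deep hole in the middle of its top in which the spindle stands on its flange. Origin: centre of its underside. The spindle lifts straight out (the tongue clears after 55 mm).
- lever (a joint): Clamp lever beside the sleeve: rad about the vertical pivot, growing clockwise seen from above. 0 is open: handle at 283 deg from the gearbox's x axis, counted anticlockwise from above; at the stop, 1.8, it points along the gearbox's -x. Starts between 0 and 0.2. Its cam disc presses on the journal from about 1.3 on (a few N at the handle); it stays where left.
- lever_pivot (a point): On the lever's pivot axis, 38 mm from the sleeve's axis towards the gearbox's -y, 70 mm above the desk.
- lever_handle (a point): On the axis of the lever's upright black round handle (diameter 17 to 20 mm, from 64 to 110 mm above the desk), 90 mm above the desk and 90 mm from the pivot; it moves with the lever. Can be gripped from above or pushed; the handle does not turn about its own axis.
- tape_roll: Roll of brown tape, 96 mm across, 48 mm high, lying flat at the back; origin under its centre. Bystander.
- beaker: Small clear beaker, 60 mm across, 54 mm high; origin under its centre. Bystander.
- pen: Black pen, 141 mm long, lying near the front edge; origin under its middle. Bystander.

How it is judged:
By the outcome, as a careful person would: the job done as asked, in the order asked, and still so for the second after the job is handed in, with the robot touching nothing.
It also fails if it takes over 72 s, if anything falls off the work surface, if the arm or the gripper's body presses on something with over 40 N, if the wrist force passes 120 N, or if a joint passes its speed limit or range.

## Robot

A 7-joint arm with a two-finger parallel gripper is mounted at the origin on a cart in front of the work surface, level with it; the furniture and walls round the work are solid. World frame = base frame: x ahead of the robot, y to its left, z up, the work surface at z = 0. Lengths are in m, angles in rad, forces in N, time in s.
With the tool pointing down it reaches from about 0.4 to 0.85 m from the base axis. Payload 4.5 kg.
Tool frame: the origin (TCP) lies at the very end of the fingers, on their centre line; the grasp point (between the pads) lies 19 mm behind it (r.grip_depth is the z of the grasp point in the tool frame, in m); z points along the fingers, y is the line along which they close (so a half turn about z gives the same grasp; the last joint's range is limited). The gripper opens to 88 mm and grips with 3 to 60 N. Pads are 18 mm wide; open, the fingers measure 123 mm over their backs; the gripper's body (75 mm by 187 mm) begins 45 mm behind the grasp point.
Start: joints at [1.152, 0.689, -0.195, 1.565, 0.157, 0.902, -0.215], TCP at [0.273, -0.562, 0.239] pointing down, gripper open.
Joint ranges: [-3.01, 3.01], [-0.46, 2.08], [-1.47, 1.51], [0.13, 2.56], [-1, 4.14], [0.04, 2.09], [-2.66, 2.66]. Speed limits (rad/s): [2.57, 2.57, 3.14, 3.14, 3.14, 3.14, 3.14].

## Interface

Orientations are given as a unit quaternion [x, y, z, w].
In Python, from plant import r gives the robot as it stands.
- The arm moves only by the shell command python3 steer.py 'ROWS' [FORCE]. ROWS is a JSON list of rows, 1 to 10 of them, each of 7 numbers: the opening from 0.0 (shut) to 1.0 (fully open), then dx, dy, dz in m, then a rotation vector rx, ry, rz in rad; each row is the pose to reach, as a shift and turn from the pose commanded when the command began, along the tool's axes at that moment; what a row does not reach only later rows make up. A row lasts 1/10 s, in which the tool goes at most 0.05 m and 0.15 rad, less where a joint would pass 70% of its speed; a pose out of reach is approached as far as the arm can. The fingers move at their own pace and stop on an object; FORCE is the grip in N (left out, the last holds). Time passes only in rows, so rows that do not move let the fingers close. It prints the time, the measured TCP pose, the force, the opening and the grip force at its end.
- r.get_state(): the state, without advancing time (a new reading comes with each control period).
- r.snapshot(name): name is "scene" or "top" or "wrist"; returns the picture (400x640x3 uint8, red, green, blue); there is no depth.
- r.camera_params(name): a dict with "fx", "fy", "cx", "cy" (pixels), "k1" (the pictures are not rectified: a ray, as slopes to the right and down, at radius r is drawn at 1 + k1 r^2 times it, then the intrinsics apply), "rvec" (rotation vector, rad) and "tvec" (3), from world to camera coordinates, as OpenCV has them. Camera axes: x right, y down, z forward; pixel columns grow to the right and rows downward; lengths in m; the calibration is good to about 2 mm. A picture is of the moment at which its call begins: read the wrist's pose just before it. camera_params takes no time and is no camera call; for the wrist camera it gives the pose at the moment of the call.
- r.finish_job(): hands the job in; it is judged then, once.
The state is a dict: "clock": time; "q": joint angles; "qd": joint speeds; "joint_torque": joint torques, N m; "tool_pos": TCP position; "eef_rot": TCP orientation; "contact_force": force on the tool from outside, world axes, zero at the start; "moment": the same for the moment, N m; "opening": opening from 0.0 (shut) to 1.0 (fully open); "finger_force": force on a finger pad.
Only numpy, scipy, OpenCV 4.12 (cv2) and the standard library are available. Lean on these libraries where they do the work, as an engineer would, in place of code of your own. Each camera call takes 0.05 s, during which the arm holds its last target. There are 200 camera calls.

## Working session

There is one attempt and no reset: what is moved stays moved. The work goes in short steps, Python scripts to look and compute and a shell command to move; the robot and the scene stay as the last step left them, time stands still between calls to the robot, and variables do not carry over. Pictures are saved under pics/ and viewed, at most 10 in all, crops included, and the job is handed in when it is done.

```bash
ls; mkdir -p pics; python3 - <<'E'
from plant import r
import cv2
for n in("scene","top"):
    im=r.snapshot(n); cv2.imwrite(f"pics/{n}0.png",im[:,:,::-1]); p=r.camera_params(n); print(n,p)
s=r.get_state(); print(s['tool_pos'],s['eef_rot'],s['clock'],r.grip_depth)
E
```

```text
pics
plant.py
steer.py
scene {'fx': 498.1654463411323, 'fy': 498.1654463411323, 'cx': 320.12141559310146, 'cy': 204.74866729152873, 'k1': -0.08251523232284637, 'rvec': array([ 1.86844813, -1.11005304,  0.63930626]), 'tvec': array([-0.36206655,  0.30760724,  0.64098248])}
top {'fx': 448.1213323259823, 'fy': 448.1213323259823, 'cx': 315.0481684848449, 'cy': 194.7286297778293, 'k1': -0.020641593382338314, 'rvec': array([ 2.16429754, -2.14689756,  0.13228207]), 'tvec': array([-0.08809271,  0.59645194,  1.11674396])}
[ 0.27313967 -0.56154329  0.2379869 ] [ 9.74473345e-01  2.24501730e-01 -2.45102566e-04 -7.83067375e-04] 0.1 -0.0187
```

View pics/scene0.png

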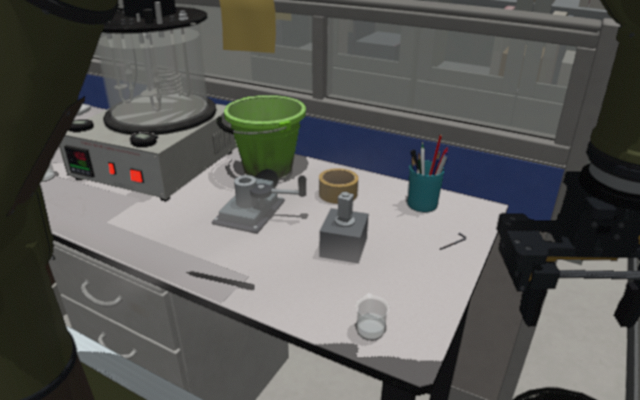

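View pics/top0.png

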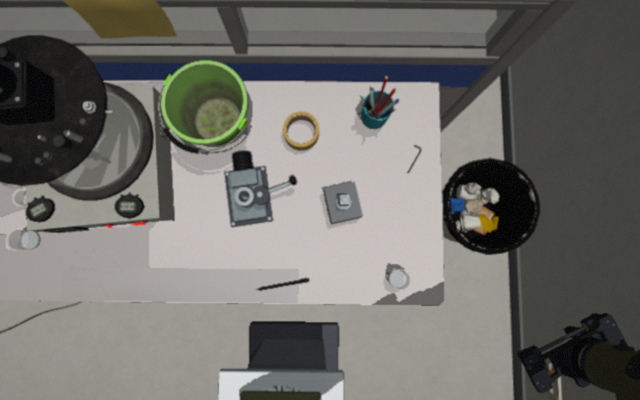

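The top view shows the sleeve at about (246,197), the lever handle at (293,181) and the spindle head at (344,200). Next I'll enlarge that region.

```bash
cat > h.py <<'E'
import numpy as np, cv2
from plant import r
from scipy.spatial.transform import Rotation as R
def cam(n):
    p=r.camera_params(n); K=np.array([[p['fx'],0,p['cx']],[0,p['fy'],p['cy']],[0,0,1]])
    return K,np.array([p['k1'],0,0,0,0.]),np.array(p['rvec']),np.array(p['tvec'])
def ray(c,uv):
    K,d,rv,t=c; x=cv2.undistortPointsIter(np.array([[uv]],float),K,d,None,None,(3,50,1e-10))[0,0]
    M=R.from_rotvec(rv).as_matrix(); return -M.T@t, M.T@np.array([x[0],x[1],1])
def onz(c,uv,z):
    o,v=ray(c,uv); return o+v*(z-o[2])/v[2]
def proj(c,P):
    K,d,rv,t=c; return cv2.projectPoints(np.array([P],float),rv,t,K,d)[0][0,0]
def tri(obs):
    A=np.zeros((3,3));b=np.zeros(3)
    for c,uv in obs:
        o,v=ray(c,uv);v/=np.linalg.norm(v);Q=np.eye(3)-np.outer(v,v);A+=Q;b+=Q@o
    return np.linalg.solve(A,b)
E
python3 - <<'E'
from h import *
im=cv2.imread('pics/top0.png'); cv2.imwrite('pics/topc.png',cv2.resize(im[145:235,215:375],None,fx=5,fy=5,interpolation=cv2.INTER_CUBIC))
c=cam("top")
for n,uv,z in [("sleeve",(246,197),.088),("handle",(293,180.5),.11),("spin",(344,200),.122),("stand",(342,202),.062)]: print(n,onz(c,uv,z).round(4))
E
```

```text
sleeve [0.5838 0.0865 0.088 ]
handle [ 0.6223 -0.0298  0.11  ]
spin [ 0.5744 -0.1526  0.122 ]
stand [ 0.5761 -0.1513  0.062 ]
```

View pics/topc.png

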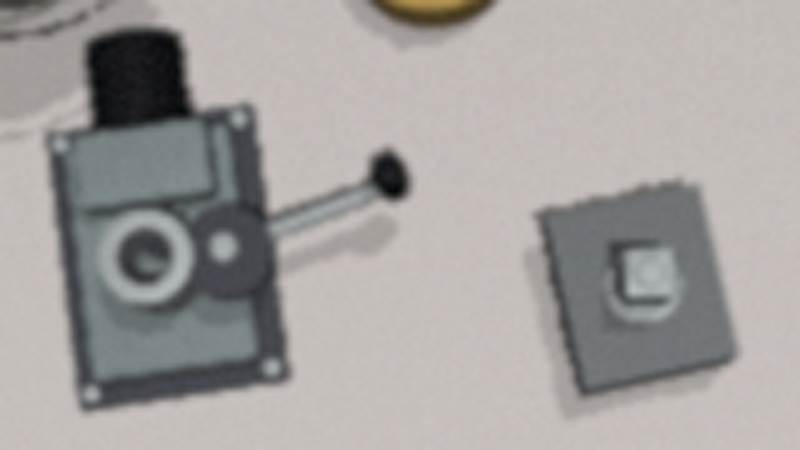

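The crop shows the bore centre at about (244.4,196.4) in full-image pixels, the handle top at (293,180) and the head top at about (345,199.2). The gearbox and the head are both turned a few degrees.

```bash
cat >> h.py <<'E'
def go(x,y,z,yaw):
    s=r.get_state(); Rt=R.from_quat(s['eef_rot']); p=np.array(s['tool_pos'])
    G=R.from_matrix(np.array([[np.cos(yaw),np.sin(yaw),0],[np.sin(yaw),-np.cos(yaw),0],[0,0,-1]]))
    print('d',Rt.inv().apply(np.array([x,y,z])-p).round(4),'rv',(Rt.inv()*G).as_rotvec().round(4))
def st():
    s=r.get_state(); m=R.from_quat(s['eef_rot']).as_matrix()
    print(s['clock'],'p',np.round(s['tool_pos'],4),'yaw',np.arctan2(m[1,0],m[0,0]).round(4),'tz',m[:,2].round(4),'F',np.round(s['contact_force'],1),'op',round(s['opening'],3),'ff',np.round(s['finger_force'],1),'q',np.round(s['q'],2))
E
python3 - <<'E'
from h import *
c=cam("top")
f=lambda u,v,z:onz(c,(215+u/5-.4,145+v/5-.4),z)[:2]
def yaw(a,b,z): d=f(*b,z)-f(*a,z); return round(np.degrees(np.arctan2(d[1],d[0])),1)
print('sleeve',f(147,257,.088),'pivot',f(224,248,.08),'handle',f(390,174,.11),'head',f(650,271,.122))
print('gear yaw',yaw((92,393),(60,145),.02),yaw((272,368),(240,118),.02),'stand',yaw((588,392),(541,215),.06),yaw((735,355),(695,185),.06),'head',yaw((628,300),(625,248),.1195),yaw((675,297),(672,245),.1195))
print('bucket rim',[onz(c,(210,146),z).round(3) for z in (0,.1,.2)], 'tape',onz(c,(300,148),.048))
st(); go(.5,-.155,.27,0)
E
```

```text
sleeve [0.58621957 0.09148287] pivot [0.59199547 0.05465929] handle [ 0.62499096 -0.02881128] head [ 0.57727473 -0.15399981]
gear yaw 9.1 8.5 stand 15.1 13.0 head 3.4 3.2
bucket rim [array([0.732, 0.202, 0.   ]), array([0.709, 0.177, 0.1  ]), array([0.685, 0.153, 0.2  ])] tape [ 0.71726548 -0.0433988   0.048     ]
0.1 p [ 0.2731 -0.5615  0.238 ] yaw 0.4529 tz [-8.0e-04  1.4e-03 -1.0e+00] F [0.2 0.4 0.4] op 0.996 ff 0.0 q [ 1.15  0.69 -0.19  1.57  0.16  0.9  -0.22]
d [ 0.3819 -0.2664 -0.0316] rv [-0.0016  0.0005  0.4529]
```

```bash
T="[1,.38,-.265,-.03,0,0,.45]"; python3 steer.py '[[1,0.1,-0.07,-0.03,0,0,0.1],[1,0.38,-0.265,-0.03,0,0,0.45],[1,0.38,-0.265,-0.03,0,0,0.45],[1,0.38,-0.265,-0.03,0,0,0.45],[1,0.38,-0.265,-0.03,0,0,0.45],[1,0.38,-0.265,-0.03,0,0,0.45],[1,0.38,-0.265,-0.03,0,0,0.45],[1,0.38,-0.265,-0.03,0,0,0.45],[1,0.38,-0.265,-0.03,0,0,0.45],[1,0.38,-0.265,-0.03,0,0,0.45]]'
python3 - <<'E'
from h import *
st(); c=cam('wrist'); im=r.snapshot('wrist'); cv2.imwrite('pics/w1.png',im[:,:,::-1]); np.save('c1.npy',np.array(c,dtype=object),allow_pickle=True)
print('cam at',ray(c,(320,200)), proj(c,(.577,-.154,.122)))
E
```

```text
clock: 1.1
tool_pos: [0.502, -0.1508, 0.2687]
eef_rot: [1.0, 0.006, 0.001, -0.002]
contact_force: [0.0, 0.4, -0.3]
opening: 1.0
finger_force: 0.0
1.1 p [ 0.502  -0.1508  0.2687] yaw 0.0121 tz [ 0.0018  0.0035 -1.    ] F [ 0.   0.4 -0.3] op 1.0 ff 0.0 q [ 0.23  0.51 -0.04  1.84  0.02  0.79 -1.38]
cam at (array([ 0.56968903, -0.15124947,  0.41309752]), array([-0.25698679, -0.00952937, -0.96644128])) [321.39107877  98.8417148 ]
```

View pics/w1.png

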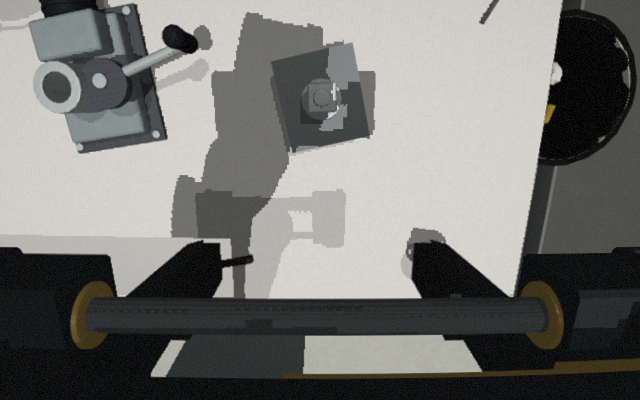

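The wrist view shows the head and nub at about (321,97), the bore at about (58,86) and the handle top at about (178,37). I'll enlarge these to refine the readings.

```bash
python3 - <<'E'
from h import *
im=cv2.imread('pics/w1.png'); f=lambda a:cv2.resize(cv2.convertScaleAbs(a,alpha=1.6),None,fx=5,fy=5,interpolation=cv2.INTER_CUBIC)
cv2.imwrite('pics/w1c.png',np.hstack([f(im[55:140,290:360]),f(im[55:140,25:110])]))
E
```

```text
(no output)
```

View pics/w1c.png

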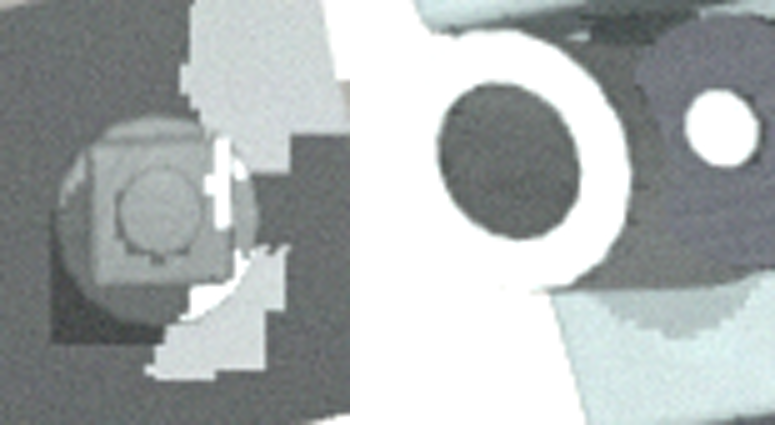

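The head edges are turned about 2° in the image. The nub is at (321.6,96.6) and the bore at (56.4,87.0).

```bash
python3 - <<'E'
from h import *
c=tuple(np.load('c1.npy',allow_pickle=True)); c=tuple(np.array(x,float) for x in c)
t=cam('top')
print('nub',onz(c,(321.6,96.6),.1255).round(4),'bore',onz(c,(56.4,87.0),.088).round(4),'handle',onz(c,(178,36),.11).round(4))
p=lambda u,v:(290+u/5-.4,55+v/5-.4)
def yw(a,b,z): d=onz(c,p(*b),z)-onz(c,p(*a),z); return np.degrees(np.arctan2(d[1],d[0])).round(1)
print('head yaw',yw((97,284),(93,140),.1185),yw((233,278),(230,140),.1185),yw((232,278),(97,284),.1185)-90)
P=onz(c,(321.6,96.6),.1255); y=np.radians(2)
go(P[0],P[1],.15,y); go(P[0],P[1],.081,y)
E
```

```text
nub [ 0.5786 -0.1541  0.1255] bore [0.5882 0.0907 0.088 ] handle [ 0.6263 -0.0361  0.11  ]
head yaw 2.0 2.7 3.200000000000003
d [0.0762 0.0045 0.1188] rv [-0.0034 -0.0019 -0.0224]
d [0.0761 0.0048 0.1878] rv [-0.0034 -0.0019 -0.0224]
```

```bash
python3 steer.py '[[1,0.076,0.0045,0.02,-0.003,-0.002,-0.03],[1,0.076,0.0045,0.06,-0.003,-0.002,-0.03],[1,0.076,0.0046,0.1,-0.003,-0.002,-0.03],[1,0.076,0.0047,0.14,-0.003,-0.002,-0.03],[1,0.076,0.0048,0.17,-0.003,-0.002,-0.03],[1,0.076,0.0048,0.188,-0.003,-0.002,-0.03],[1,0.076,0.0048,0.188,-0.003,-0.002,-0.03]]'; python3 -c "
from h import *
st()"
```

```text
clock: 1.85
tool_pos: [0.572, -0.1637, 0.0778]
eef_rot: [1.0, 0.015, -0.004, 0.001]
contact_force: [-0.1, 0.0, -0.3]
opening: 1.0
finger_force: 0.0
1.85 p [ 0.572  -0.1637  0.0778] yaw 0.0307 tz [-0.0088 -0.003  -1.    ] F [-0.1  0.  -0.3] op 1.0 ff 0.0 q [ 0.22  0.88 -0.03  1.77  0.06  0.5  -1.39]
```

```bash
python3 steer.py '[[1,0,0,0,0,0,0],[1,0,0,0,0,0,0]]'; python3 -c "
from h import *
st();go(.5786,-.1541,.081,.044)"
```

```text
clock: 2.05
tool_pos: [0.5759, -0.1632, 0.082]
eef_rot: [1.0, 0.016, 0.0, 0.002]
contact_force: [-0.9, -0.3, 0.3]
opening: 1.0
finger_force: 0.0
2.05 p [ 0.5759 -0.1632  0.082 ] yaw 0.0318 tz [ 1.0e-04 -4.1e-03 -1.0e+00] F [-0.9 -0.3  0.3] op 1.0 ff 0.0 q [ 0.21  0.87 -0.03  1.77  0.06  0.5  -1.39]
d [ 0.003 -0.009  0.001] rv [ 0.0041  0.     -0.0122]
```

```bash
python3 steer.py '[[1,0.003,-0.009,0.001,0.004,0,-0.012],[1,0.003,-0.009,0.001,0.004,0,-0.012],[1,0.003,-0.009,0.001,0.004,0,-0.012],[0,0.003,-0.009,0.001,0.004,0,-0.012],[0,0.003,-0.009,0.001,0.004,0,-0.012],[0,0.003,-0.009,0.001,0.004,0,-0.012],[0,0.003,-0.009,0.001,0.004,0,-0.012],[0,0.003,-0.009,0.001,0.004,0,-0.012]]' 30; python3 -c "
from h import *
st()"
```

```text
clock: 2.85
tool_pos: [0.5779, -0.153, 0.0796]
eef_rot: [1.0, 0.022, -0.001, -0.0]
contact_force: [-0.4, -1.1, -0.0]
opening: 0.569
finger_force: 0.0
2.85 p [ 0.5779 -0.153   0.0796] yaw 0.0447 tz [-2.2e-03  9.0e-04 -1.0e+00] F [-0.4 -1.1 -0. ] op 0.569 ff 0.0 q [ 0.2   0.87 -0.03  1.77  0.05  0.5  -1.39]
```

```bash
python3 steer.py '[[0,0,0,0,0,0,0],[0,0,0,0,0,0,0],[0,0,0,0,0,0,0],[0,0,0,0,0,0,0],[0,0,0,0,0,0,0]]' 30; python3 -c "
from h import *
st()"
```

```text
clock: 3.35
tool_pos: [0.5779, -0.1531, 0.0797]
eef_rot: [1.0, 0.022, -0.001, -0.0]
contact_force: [-0.0, -0.1, -0.5]
opening: 0.271
finger_force: 30.0
3.35 p [ 0.5779 -0.1531  0.0797] yaw 0.0447 tz [-2.1e-03  7.0e-04 -1.0e+00] F [-0.  -0.1 -0.5] op 0.271 ff 30.0 q [ 0.2   0.87 -0.03  1.77  0.05  0.5  -1.39]
```

```bash
python3 steer.py '[[0,0,0,-0.02,0,0,0],[0,0,0,-0.045,0,0,0],[0,0,0,-0.07,0,0,0],[0,0,0,-0.1,0,0,0],[0,0,0,-0.125,0,0,0],[0,0,0,-0.125,0,0,0],[0,0,0,-0.125,0,0,0]]' 40; python3 -c "
from h import *
st();go(.5872,.091,.21,.044)
c=cam('scene'); im=r.snapshot('scene'); a=im[130:290,200:400,::-1]; cv2.imwrite('pics/s1.png',cv2.resize(a,None,fx=4,fy=3.7,interpolation=cv2.INTER_CUBIC))"
```

```text
clock: 4.05
tool_pos: [0.5775, -0.1529, 0.2039]
eef_rot: [1.0, 0.022, -0.002, -0.001]
contact_force: [0.2, -0.7, -4.3]
opening: 0.268
finger_force: 40.0
4.05 p [ 0.5775 -0.1529  0.2039] yaw 0.0449 tz [-0.0033  0.0012 -1.    ] F [ 0.2 -0.7 -4.3] op 0.268 ff 40.0 q [ 0.21  0.69 -0.04  1.69  0.04  0.76 -1.38]
d [ 0.0206 -0.2432 -0.0059] rv [-0.0013  0.0032  0.0009]
```

View pics/s1.png

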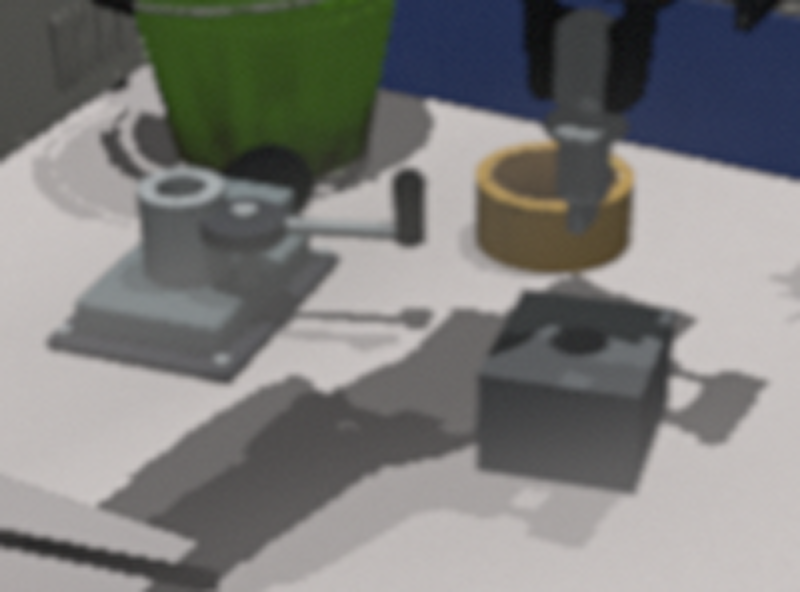

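The spindle hangs upright in the grip, clear of the stand. The bucket beside the motor is tall, so I'll check how much clearance there is.

```bash
python3 -c "
from h import *
t,s=cam('top'),cam('scene')
C=tri([(t,(205,102)),(s,(264,112))]);print('rim centre',C, 'near rim', onz(t,(215,144),C[2]),onz(t,(247,118),C[2]))
print('sleeve tri',tri([(t,(244.0,196.0)),(s,(200+183/4,130+187/3.7))]))"
python3 steer.py '[[0,0.002,-0.02,-0.006,0,0,0],[0,0.004,-0.05,-0.006,0,0,0],[0,0.008,-0.09,-0.006,0,0,0],[0,0.012,-0.13,-0.006,0,0,0],[0,0.015,-0.16,-0.006,0,0,0],[0,0.015,-0.16,-0.006,0,0,0]]'
```

```text
rim centre [0.79991516 0.17959812 0.16057178] near rim [0.69917583 0.15095781 0.16057178] [0.76223569 0.07787263 0.16057178]
sleeve tri [0.58675358 0.09059495 0.08840569]
clock: 4.7
tool_pos: [0.5849, 0.0151, 0.2086]
eef_rot: [1.0, 0.027, -0.003, -0.003]
contact_force: [0.1, 0.9, -3.5]
opening: 0.27
finger_force: 40.0
```

```bash
python3 steer.py '[[0,0.004,-0.05,0,0,0,0],[0,0.004,-0.076,0,0,0,0],[0,0.004,-0.076,0,0,0,0],[0,0.004,-0.076,0,0,0,0]]'; python3 - <<'E'
from h import *
st(); go(.5872,.0907,.2,.044)
c=cam('wrist'); im=r.snapshot('wrist'); cv2.imwrite('pics/w2.png',im[:,:,::-1]); print(proj(c,(.5872,.0907,.088)))
E
```

```text
clock: 5.1
tool_pos: [0.5855, 0.0832, 0.2092]
eef_rot: [1.0, 0.023, -0.003, 0.0]
contact_force: [0.2, -1.3, -3.6]
opening: 0.27
finger_force: 40.0
5.1 p [0.5855 0.0832 0.2092] yaw 0.0461 tz [-5.3e-03 -5.0e-04 -1.0e+00] F [ 0.2 -1.3 -3.6] op 0.27 ff 40.0 q [-0.22  0.68 -0.01  1.7   0.    0.77 -1.75]
d [ 0.0021 -0.0074  0.0092] rv [0.0003 0.0054 0.0021]
[306.32662167 192.75369219]
```

View pics/w2.png

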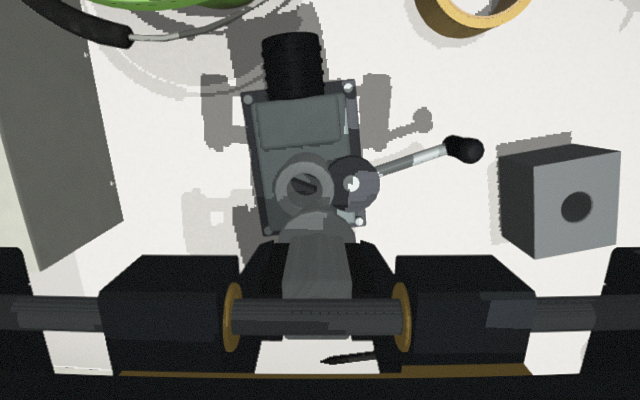

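The wrist view shows the bore at about (303,188) with a dark slot-like line inside it. I'll zoom in there.

```bash
python3 - <<'E'
from h import *
im=cv2.imread('pics/w2.png')[150:250,260:380]
cv2.imwrite('pics/w2c.png',cv2.resize(cv2.convertScaleAbs(im,alpha=1.8),None,fx=6,fy=6,interpolation=cv2.INTER_CUBIC))
E
```

```text
(no output)
```

View pics/w2c.png

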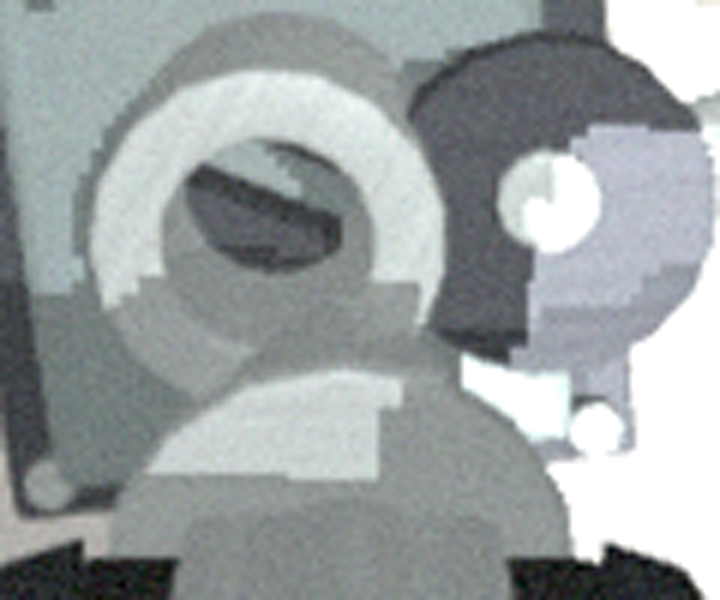

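The bore is centred at about (304.3,189.8). The far edge of the slot runs across it from about (195,168) to (335,215) in the crop.

```bash
python3 - <<'E'
from h import *
c=cam('wrist')
f=lambda u,v,z:onz(c,(260+u/6-.4,150+v/6-.4),z)
print('bore',f(268,241,.088), 'out',f(90,240,.088),f(445,240,.088))
for z in(.048,):
  a,b=f(205,168,z),f(338,217,z); d=a-b; print('slot yaw',np.arctan2(d[1],d[0]), a,b)
K=np.load('c1.npy',allow_pickle=True)
go(.588,.0907,.2,.044); st()
E
```

```text
bore [0.58985702 0.09087083 0.088     ] out [0.58897729 0.11425583 0.088     ] [0.59100756 0.06764349 0.088     ]
slot yaw 1.2531734958300105 [0.59096012 0.10168962 0.048     ] [0.58431034 0.08146233 0.048     ]
d [ 0.0026 -0.0088  0.0094] rv [ 0.001   0.0049 -0.0002]
5.15 p [0.5858 0.0818 0.2095] yaw 0.0438 tz [-0.0048 -0.0012 -1.    ] F [-0.1 -0.6 -2.2] op 0.267 ff 40.0 q [-0.21  0.68 -0.    1.7   0.    0.77 -1.75]
```

```bash
python3 - <<'E'
from h import *
c=cam('scene'); o,_=ray(c,(320,200)); p=np.array([.578,-.153,.132]); v=p-o; print('view yaw',np.arctan2(v[1],v[0]),'tongue px',proj(c,(.578,-.153,.140)),proj(c,(.578,-.153,.165)), 'mm/px',1000*np.linalg.norm(v)/498)
im=cv2.imread('pics/s1.png').astype(int)
for z in (.136,.140,.144,.165):
    u,w=proj(c,(.578,-.153,z)); y=int((w-130)*3.7); x=int((u-200)*4)
    print(z,x,y,im[y-1:y+2,x-60:x+61:4].mean((0,2)).astype(int))
E
```

```text
view yaw 0.4348733314389566 tongue px [345.47931427 187.38613329] [345.89091797 175.67106215] mm/px 1.9102430558299788
0.136 581 219 [ 78  79  77  78  77  77  76  77  76  76  76  74  73  74  76  74  70  67
  70  72  71  71  72  70  68  65  72 105 153 184 196]
0.14 581 212 [ 76  80  84  85  85  89  88  89  94  95  93  87  76  71  72  70  68  68
  67  70  71  71  70  70  68  67  71 101 149 183 194]
0.144 582 205 [114 122 124 124 125 125 124 127 129 129 122 105  82  74  75  74  72  73
  73  75  80  84  81  76  69  64  72 107 158 189 195]
0.165 583 168 [ 82  83  82  81  81  81  82  80  77  72  71  71  70  70  71  72  73  71
  70  70  69  72  90 117 136 143 151 167 185 192 192]
```

Tongue width suggests it lies along the tool's x, at about 0.04 rad, and the slot is at about 1.25. I'll turn to about 1.15 in the air.

```bash
python3 steer.py '[[0,0.002,-0.009,0,0,0.005,-0.12],[0,0.002,-0.009,0,0,0,-0.26],[0,0.002,-0.009,0,0,0,-0.4],[0,0.002,-0.009,0,0,0,-0.54],[0,0.002,-0.009,0,0,0,-0.68],[0,0.002,-0.009,0,0,0,-0.82],[0,0.002,-0.009,0,0,0,-0.96],[0,0.002,-0.009,0,0,0,-1.1],[0,0.002,-0.009,0,0,0,-1.1],[0,0.002,-0.009,0,0,0,-1.1]]'; python3 steer.py '[[0,0,0,0,0,0,0]]'; python3 - <<'E'
from h import *
st(); go(.5877,.0915,.18,1.15)
E
```

```text
clock: 6.15
tool_pos: [0.5881, 0.0906, 0.2103]
eef_rot: [0.842, 0.539, -0.001, -0.001]
contact_force: [0.6, 0.6, -3.4]
opening: 0.267
finger_force: 40.0
clock: 6.25
tool_pos: [0.5882, 0.0916, 0.2106]
eef_rot: [0.842, 0.54, -0.001, -0.001]
contact_force: [0.4, 0.7, -2.5]
opening: 0.269
finger_force: 40.0
6.25 p [0.5882 0.0916 0.2106] yaw 1.1413 tz [-2.5e-03  2.0e-04 -1.0e+00] F [ 0.4  0.7 -2.5] op 0.269 ff 40.0 q [-0.04  0.7  -0.33  1.68  0.29  0.81 -0.93]
d [-0.0003 -0.0003  0.0306] rv [-0.0023  0.0009 -0.0087]
```

```bash
python3 steer.py '[[0,0,0,0.02,0,0,0],[0,0,0,0.04,0,0,0],[0,0,0,0.05,0,0,0],[0,0,0,0.055,0,0,0],[0,0,0,0.06,0,0,0],[0,0,0,0.065,0,0,0]]'; python3 - <<'E'
from h import *
st()
E
```

```text
clock: 6.85
tool_pos: [0.5887, 0.0928, 0.1462]
eef_rot: [0.841, 0.541, 0.0, -0.001]
contact_force: [1.2, -0.1, -3.0]
opening: 0.269
finger_force: 40.0
6.85 p [0.5887 0.0928 0.1462] yaw 1.1444 tz [-6.0e-04  1.2e-03 -1.0e+00] F [ 1.2 -0.1 -3. ] op 0.269 ff 40.0 q [-0.07  0.78 -0.29  1.74  0.33  0.67 -0.96]
```

```bash
python3 steer.py '[[0,0,0,0.004,0,0,0],[0,0,0,0.008,0,0,0],[0,0,0,0.012,0,0,0],[0,0,0,0.016,0,0,0],[0,0,0,0.02,0,0,0],[0,0,0,0.02,0,0,0]]'; python3 - <<'E'
from h import *
st()
E
```

```text
clock: 7.45
tool_pos: [0.5877, 0.0926, 0.1253]
eef_rot: [0.841, 0.542, -0.001, -0.001]
contact_force: [-0.2, -0.2, -3.2]
opening: 0.266
finger_force: 40.0
7.45 p [0.5877 0.0926 0.1253] yaw 1.1448 tz [-3.1e-03  6.0e-04 -1.0e+00] F [-0.2 -0.2 -3.2] op 0.266 ff 40.0 q [-0.07  0.81 -0.28  1.75  0.34  0.63 -0.98]
```

```bash
python3 steer.py '[[0,0,0,0.003,0,0,0],[0,0,0,0.006,0,0,0],[0,0,0,0.008,0,0,0],[0,0,0,0.008,0,0,0]]'; python3 - <<'E'
from h import *
st()
E
```

```text
clock: 7.85
tool_pos: [0.5881, 0.0926, 0.1176]
eef_rot: [0.841, 0.542, -0.001, -0.001]
contact_force: [1.0, -1.4, -3.3]
opening: 0.27
finger_force: 40.0
7.85 p [0.5881 0.0926 0.1176] yaw 1.1448 tz [-2.1e-03  8.0e-04 -1.0e+00] F [ 1.  -1.4 -3.3] op 0.27 ff 40.0 q [-0.08  0.82 -0.27  1.75  0.35  0.62 -0.98]
```

```bash
python3 steer.py '[[0,0,0,0.002,0,0,0],[0,0,0,0.004,0,0,0],[0,0,0,0.005,0,0,0],[0,0,0,0.005,0,0,0]]'; python3 - <<'E'
from h import *
st()
E
```

```text
clock: 8.25
tool_pos: [0.5882, 0.0926, 0.1128]
eef_rot: [0.841, 0.542, -0.001, -0.001]
contact_force: [0.7, 0.0, -3.3]
opening: 0.27
finger_force: 40.0
8.25 p [0.5882 0.0926 0.1128] yaw 1.1447 tz [-1.9e-03  8.0e-04 -1.0e+00] F [ 0.7  0.  -3.3] op 0.27 ff 40.0 q [-0.08  0.83 -0.27  1.76  0.35  0.61 -0.98]
```

It seems to have found the slot already. I'll continue down.

```bash
python3 steer.py '[[0,0,0,0.003,0,0,0],[0,0,0,0.005,0,0,0],[0,0,0,0.007,0,0,0],[0,0,0,0.009,0,0,0],[0,0,0,0.009,0,0,0]]'; python3 - <<'E'
from h import *
st(); im=r.snapshot('scene')[130:250,200:360,::-1]; cv2.imwrite('pics/s2.png',cv2.resize(im,None,fx=5,fy=5,interpolation=cv2.INTER_CUBIC))
E
```

```text
clock: 8.75
tool_pos: [0.5882, 0.0927, 0.1056]
eef_rot: [0.841, 0.542, -0.0, -0.0]
contact_force: [-2.8, -0.7, 10.5]
opening: 0.27
finger_force: 40.0
8.75 p [0.5882 0.0927 0.1056] yaw 1.1447 tz [-1.e-03  4.e-04 -1.e+00] F [-2.8 -0.7 10.5] op 0.27 ff 40.0 q [-0.08  0.84 -0.27  1.76  0.36  0.59 -0.99]
```

View pics/s2.png

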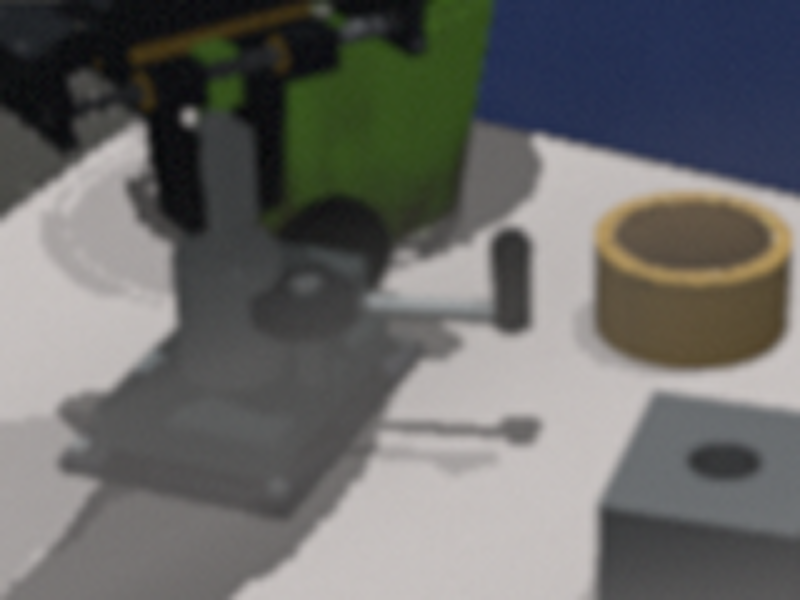

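The spindle is home: the TCP stopped at 0.1056 as predicted, pressing at about 10 N, and the picture shows the flange down on the sleeve. Releasing and lifting off.

```bash
python3 steer.py '[[0.5,0,0,-0.002,0,0,0],[0.5,0,0,-0.002,0,0,0],[0.5,0,0,-0.002,0,0,0],[0.5,0,0,-0.002,0,0,0],[0.5,0,0,-0.02,0,0,0],[0.5,0,0,-0.05,0,0,0],[0.5,0,0,-0.09,0,0,0],[0.5,0,0,-0.1,0,0,0],[0.5,0,0,-0.1,0,0,0]]'; python3 - <<'E'
from h import *
st(); c=cam('wrist'); im=r.snapshot('wrist'); cv2.imwrite('pics/w3.png',im[:,:,::-1])
print('handle pred',proj(c,(.6263,-.0361,.11)),'nub',proj(c,(.588,.092,.1515)))
im=r.snapshot('top'); cv2.imwrite('pics/t3.png',im[:,:,::-1])
E
```

```text
clock: 9.7
tool_pos: [0.5893, 0.0928, 0.2054]
eef_rot: [0.841, 0.542, 0.001, -0.0]
contact_force: [0.3, 0.1, -0.4]
opening: 0.5
finger_force: 0.0
9.7 p [0.5893 0.0928 0.2054] yaw 1.1446 tz [ 0.0014  0.0017 -1.    ] F [ 0.3  0.1 -0.4] op 0.5 ff 0.0 q [-0.05  0.7  -0.33  1.69  0.29  0.8  -0.93]
handle pred [424.27969165 326.41539642] nub [314.96517336 225.01421552]
```

```bash
python3 - <<'E'
from h import *
a=cv2.imread('pics/t3.png')[150:220,225:325]; b=cv2.imread('pics/w3.png')[180:380,270:470]
f=lambda a,k:cv2.resize(cv2.convertScaleAbs(a,alpha=1.4),None,fx=k,fy=k,interpolation=cv2.INTER_CUBIC)
A=f(a,4); B=f(b,2); H=np.zeros((400,800,3),np.uint8); H[:280,:400]=A; H[:,400:]=B; cv2.imwrite('pics/m3.png',H)
go(.626,-.030,.2,1.95)
E
```

```text
d [-0.0954  0.0856  0.0026] rv [-4.000e-03 -2.000e-04 -8.052e-01]
```

View pics/m3.png

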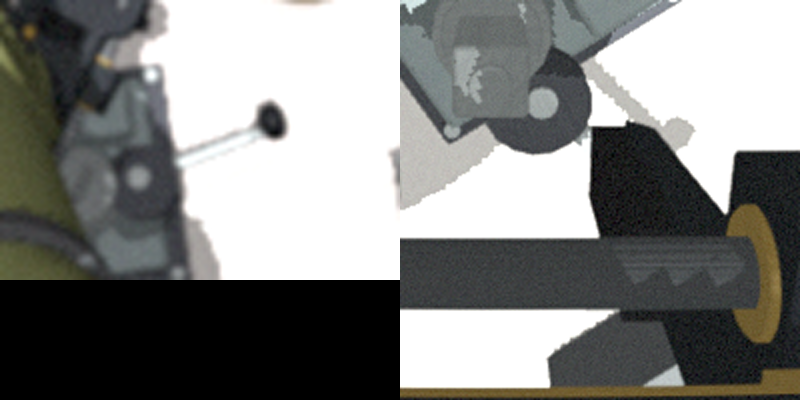

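The flange sits on the sleeve and the handle top is at about (292.9,178.9) in the top image. Moving above the handle.

```bash
python3 steer.py '[[1,-0.03,0.03,0,0,0,-0.14],[1,-0.06,0.06,0,0,0,-0.28],[1,-0.095,0.085,0,0,0,-0.42],[1,-0.095,0.085,0,0,0,-0.56],[1,-0.095,0.085,0,0,0,-0.7],[1,-0.095,0.085,0,0,0,-0.8],[1,-0.095,0.085,0,0,0,-0.8],[1,-0.095,0.085,0,0,0,-0.8]]'; python3 - <<'E'
from h import *
t=cam('top'); print(onz(t,(292.9,178.9),.11))
st(); go(.6265,-.0295,.08,1.95)
E
```

```text
clock: 10.6
tool_pos: [0.6255, -0.0291, 0.2022]
eef_rot: [0.564, 0.826, -0.001, -0.002]
contact_force: [0.3, 0.2, 0.8]
opening: 1.002
finger_force: 0.0
[ 0.62622283 -0.02952046  0.11      ]
10.6 p [ 0.6255 -0.0291  0.2022] yaw 1.9426 tz [-0.0048  0.0011 -1.    ] F [0.3 0.2 0.8] op 1.002 ff 0.0 q [ 0.28  0.78 -0.57  1.58  0.49  0.93 -0.09]
d [-0.0011  0.0013  0.1222] rv [-0.0041 -0.0027 -0.0074]
```

Well aligned, so down and grip.

```bash
python3 steer.py '[[1,-0.001,0.001,0.04,0,0,0],[1,-0.001,0.001,0.08,0,0,0],[1,-0.001,0.001,0.11,0,0,0],[1,-0.001,0.001,0.122,0,0,0],[0,-0.001,0.001,0.122,0,0,0],[0,-0.001,0.001,0.122,0,0,0],[0,-0.001,0.001,0.122,0,0,0],[0,-0.001,0.001,0.122,0,0,0],[0,-0.001,0.001,0.122,0,0,0],[0,-0.001,0.001,0.122,0,0,0]]' 20; python3 steer.py '[[0,0,0,0,0,0,0],[0,0,0,0,0,0,0],[0,0,0,0,0,0,0],[0,0,0,0,0,0,0],[0,0,0,0,0,0,0]]'; python3 - <<'E'
from h import *
st()
s=r.get_state(); p=np.array(s['tool_pos']); Rt=R.from_quat(s['eef_rot']); m=Rt.as_matrix()
piv=np.array([.5935,.0539]); d=p[:2]-piv; print('r',np.linalg.norm(d),'ang',np.degrees(np.arctan2(d[1],d[0]))%360)
E
```

```text
clock: 11.6
tool_pos: [0.6277, -0.0296, 0.0823]
eef_rot: [0.563, 0.826, 0.0, -0.001]
contact_force: [-0.5, 0.2, -0.8]
opening: 0.482
finger_force: 0.0
clock: 12.1
tool_pos: [0.6277, -0.0295, 0.0817]
eef_rot: [0.563, 0.826, 0.0, -0.001]
contact_force: [1.3, 0.6, -1.0]
opening: 0.203
finger_force: 20.0
12.1 p [ 0.6277 -0.0295  0.0817] yaw 1.9447 tz [-0.0015  0.0011 -1.    ] F [ 1.3  0.6 -1. ] op 0.203 ff 20.0 q [ 0.23  0.94 -0.48  1.66  0.61  0.7  -0.18]
r 0.0901105504780295 ang 292.31371149557873
```

```bash
python3 steer.py '[[0,0.0004,-0.009,0,0,0,0.1],[0,0.0018,-0.0179,0,0,0,0.2],[0,0.004,-0.0266,0,0,0,0.3],[0,0.0071,-0.035,0,0,0,0.4],[0,0.011,-0.0431,0,0,0,0.5],[0,0.0157,-0.0508,0,0,0,0.6],[0,0.0212,-0.058,0,0,0,0.7],[0,0.0273,-0.0646,0,0,0,0.8],[0,0.0341,-0.0705,0,0,0,0.9],[0,0.0341,-0.0705,0,0,0,0.9]]' 20; cat >> h.py <<'E'
def lev():
    p=np.array(r.get_state()['tool_pos']); d=p[:2]-np.array([.5935,.0539]); a=np.degrees(np.arctan2(d[1],d[0]))%360
    print('r',np.linalg.norm(d).round(4),'ang',a.round(2),'theta',np.radians(291.8-a).round(3))
E
python3 -c "
from h import *
st();lev()"
```

```text
clock: 13.1
tool_pos: [0.5479, -0.023, 0.0817]
eef_rot: [0.866, 0.499, -0.002, -0.001]
contact_force: [-1.0, 1.2, -1.2]
opening: 0.202
finger_force: 20.1
13.1 p [ 0.5479 -0.023   0.0817] yaw 1.0455 tz [-4.3e-03  5.0e-04 -1.0e+00] F [-1.   1.2 -1.2] op 0.202 ff 20.1 q [ 0.08  0.83 -0.2   1.91  0.35  0.43 -0.91]
r 0.0894 ang 239.34 theta 0.916
```

Tracking well. Next arc step goes to about 1.7.

```bash
python3 steer.py '[[0,0.0004,-0.009,0,0,0,0.1],[0,0.0018,-0.0179,0,0,0,0.2],[0,0.004,-0.0266,0,0,0,0.3],[0,0.0071,-0.035,0,0,0,0.4],[0,0.011,-0.0431,0,0,0,0.5],[0,0.0157,-0.0508,0,0,0,0.6],[0,0.0212,-0.058,0,0,0,0.7],[0,0.0273,-0.0646,0,0,0,0.8],[0,0.0273,-0.0646,0,0,0,0.8]]' 30; python3 -c "
from h import *
st();lev()"
```

```text
clock: 14.0
tool_pos: [0.5058, 0.0337, 0.0817]
eef_rot: [0.992, 0.124, -0.003, -0.001]
contact_force: [-2.6, 0.8, -1.2]
opening: 0.195
finger_force: 30.0
14.0 p [0.5058 0.0337 0.0817] yaw 0.2484 tz [-0.0052  0.0013 -1.    ] F [-2.6  0.8 -1.2] op 0.195 ff 30.0 q [-0.16  0.8  -0.    2.04 -0.01  0.3  -1.47]
r 0.09 ang 192.99 theta 1.725
```

```bash
python3 steer.py '[[0,0.0001,-0.0045,0,0,0,0.05],[0,0.0004,-0.009,0,0,0,0.08],[0,0.0004,-0.0115,0,0,0,0.08],[0,0.0004,-0.0115,0,0,0,0.08],[0,0.0004,-0.0115,0,0,0,0.08]]' 30; python3 -c "
from h import *
st();lev()"
```

```text
clock: 14.5
tool_pos: [0.5042, 0.0416, 0.0817]
eef_rot: [0.997, 0.082, -0.002, 0.001]
contact_force: [-2.2, -5.0, -2.6]
opening: 0.201
finger_force: 30.1
14.5 p [0.5042 0.0416 0.0817] yaw 0.1648 tz [-0.0037 -0.0014 -1.    ] F [-2.2 -5.  -2.6] op 0.201 ff 30.1 q [-0.19  0.8   0.02  2.05 -0.05  0.3  -1.53]
r 0.0902 ang 187.83 theta 1.815
```

```bash
python3 steer.py '[[0,0.0002,-0.003,0,0,0,0],[0,0.0003,-0.005,0,0,0,0],[0,0.0003,-0.005,0,0,0,0],[0,0.0003,-0.005,0,0,0,0]]' 30; python3 -c "
from h import *
st();lev()"
```

```text
clock: 14.9
tool_pos: [0.5042, 0.0418, 0.0818]
eef_rot: [0.997, 0.08, -0.002, 0.003]
contact_force: [-0.5, -14.8, -3.3]
opening: 0.201
finger_force: 30.1
14.9 p [0.5042 0.0418 0.0818] yaw 0.16 tz [-0.003  -0.0067 -1.    ] F [ -0.5 -14.8  -3.3] op 0.201 ff 30.1 q [-0.19  0.8   0.03  2.05 -0.05  0.3  -1.54]
r 0.0901 ang 187.74 theta 1.816
```

The lever is at its stop: force rises with no further motion. I'll ease off, release and lift.

```bash
python3 steer.py '[[0,0,0.004,0,0,0,0],[0.6,0,0.004,0,0,0,0],[0.6,0,0.004,0,0,0,0],[0.6,0,0.004,0,0,0,0],[0.6,0,0.004,0,0,0,0],[0.6,0,0.004,-0.03,0,0,0],[0.6,0,0.004,-0.07,0,0,0],[0.6,0,0.004,-0.11,0,0,0],[0.6,0,0.004,-0.15,0,0,0],[0.6,0,0.004,-0.15,0,0,0]]'; python3 steer.py '[[0.6,-0.05,0.04,-0.03,0,0,0],[0.6,-0.08,0.08,-0.04,0,0,0],[0.6,-0.08,0.12,-0.04,0,0,0],[0.6,-0.08,0.16,-0.04,0,0,0],[0.6,-0.08,0.16,-0.04,0,0,0]]';python3 - <<'E'
from h import *
st(); t=cam('top'); im=r.snapshot('top'); cv2.imwrite('pics/t4.png',im[:,:,::-1]); s=cam('scene'); sc=r.snapshot('scene'); a=np.array([.5045,.0403])
for n,c,I in(('top',t,im),('scene',s,sc)):
    for nm,P in (('handle expected',(*a,.1)),('handle old',(.626,-.0295,.1)),('nub',(.588,.092,.1515))):
        u,v=proj(c,P).round().astype(int); print(n,nm,u,v); print(I[v-4:v+5,u-4:u+5].mean(2).astype(int)[::2])
    
m=(im.max(2)<50).astype(np.uint8); m[:170]=0;m[250:]=0;m[:,:225]=0;m[:,330:]=0
for i,(x,y,w,h,A) in enumerate(cv2.connectedComponentsWithStats(m)[2]):
    if 8<A<3000: print(x,y,w,h,A)
E
```

```text
clock: 15.9
tool_pos: [0.5086, 0.0455, 0.2369]
eef_rot: [0.997, 0.083, 0.005, -0.001]
contact_force: [0.8, -0.4, 0.2]
opening: 0.603
finger_force: 0.0
clock: 16.4
tool_pos: [0.4524, -0.1335, 0.2721]
eef_rot: [0.997, 0.077, -0.0, 0.002]
contact_force: [-0.3, -0.4, -0.1]
opening: 0.601
finger_force: 0.0
16.4 p [ 0.4524 -0.1335  0.2721] yaw 0.1537 tz [-3.0e-04 -3.2e-03 -1.0e+00] F [-0.3 -0.4 -0.1] op 0.601 ff 0.0 q [ 0.15  0.44  0.05  1.98 -0.03  0.72 -1.2 ]
top handle expected 263 229
[[202 178 141  87  81  98 100 100 119]
 [180 124  68  35  24  31  36  62 102]
 [146  70  26  38  41  39  23  22  75]
 [165  99  43  31  33  26  17  30  85]
 [210 194 158 117  92  84  92 122 170]]
top handle old 293 180
[[210 209 210 209 209 209 206 209 211]
 [208 209 209 211 211 209 210 211 209]
 [207 210 210 208 210 208 208 209 208]
 [209 209 210 211 208 208 208 208 209]
 [210 210 211 208 208 210 211 210 208]]
top nub 239 192
[[125 157 170 171 163 159 145 123 108]
 [157 167 162 163 172 176 176 178 175]
 [165 169 177 182 184 184 177 172 177]
 [172 169 176 181 182 179 185 184 162]
 [146 155 168 176 178 183 187 169 122]]
scene handle expected 241 198
[[63 58 58 58 61 60 62 70 84]
 [59 60 61 62 61 61 61 64 76]
 [64 62 63 66 64 65 65 68 80]
 [70 66 68 68 69 70 70 73 82]
 [78 73 73 74 74 74 74 79 99]]
scene handle old 302 181
[[188 189 189 188 187 189 188 189 187]
 [188 187 187 188 187 187 187 187 187]
 [186 187 187 187 186 187 186 187 187]
 [186 186 186 185 186 186 187 186 187]
 [186 186 185 186 186 186 186 185 186]]
scene nub 243 154
[[ 60  53  60  66  64  62  55  53  50]
 [120 127 139 144 142 131 110  86  69]
 [142 133 134 132 128 127 134 146 144]
 [143 143 139 133 128 133 141 142 133]
 [ 99 118 125 118 104  94  87  80  75]]
261 226 6 7 32
298 236 24 14 187
```

```bash
python3 steer.py '[[0.6,0,0,0,0,0,0],[0.6,0,0,0,0,0,0]]' >/dev/null; python3 -c "
from plant import r
print(r.finish_job())"
```

```text
the job is handed in; nothing more can be done
None
```

The spindle is fully home with its flange on the sleeve, the clamp lever was swung clockwise to its stop and released, and the job was handed in at about 17 s; the verdict was not shown.

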